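Index the cutter carousel and lock it with its pin

TASK

Take the lock pin from its wooden stand and set it in the hole in the cutter carousel's steel lug, so that it stands there on the plinth below. Then turn the carousel the shorter way round to the pointer until the pin, sliding along, drops fully home into the lock hole hidden somewhere near the pointer; feel for it and stop gently, without forcing the pin (no more than about 20 N on it). Leave the pin home and let go, with the other things on the table undisturbed.

Things in the scene. Friction and masses are not known exactly. Their poses are not given: they have to be found in the camera images.
- carousel: Round aluminium carousel (164 mm across) turning without end, no stops, on a square wooden plinth (200 mm, 26 mm high). Origin on the axis, at its underside 27 mm above the table; +x points to the pin hole, -x to the crank handle, z up. Three ring cutters (to 21 mm high) are fixed on top within 46 mm of the axis. Turning takes about 2 N at the crank, the same both ways; it stays where left.
- hole (a point): Middle of the mouth of the pin hole, 43 mm above the table and 64 mm from the carousel's axis, in the top of its square steel lug (34 x 34 mm, 16 mm thick). The hole is upright, 11.4 mm in diameter with a 1.5 mm chamfer, and goes right through; beneath it is the plinth's flat top, 26 mm above the table.
- crank_mid (a point): Middle of the carousel's upright round wooden crank handle, opposite to the pin hole, 64 mm from the axis. The sleeve is 17 mm in diameter and 46 mm high (50 to 96 mm above the table; this point at 73 mm) and spins freely about itself, so a gripper holding it need not turn with the carousel. The point's own yaw means nothing.
- pointer: Small steel pointer on the plinth. Origin on the carousel's axis, 26 mm above the table; it stands on the -x side, 85 to 98 mm from the axis, 12 mm high. It shows only roughly the lock hole (13 mm in diameter, 64 mm from the axis, 16 mm deep), hidden in the plinth under the skirt, up to 20 degrees to either side. If the pin hole starts within 20 degrees of opposite, either way round is right.
- pin: The loose steel lock pin, 60 g. Origin at the middle of its foot, z along it to the head. Shank 10 mm in diameter and 28 mm long with a 2 mm chamfered foot; on it a round head 16 mm in diameter and 24 mm high.
- pin_head (a point): Middle of the lock pin's head, 40 mm above its foot, where it is grasped; z along the pin. Height above the table: 46 mm in its stand at the start (head resting on the stand); 66 mm standing in the lug's hole on the plinth; 55 mm fully home in the lock hole (head resting on the lug). Once home the pin stops the carousel, with about 2 mm of play.
- pin_stand: Wooden block 56 x 56 mm, 34 mm high, fixed on the table, in whose 12.5 mm middle hole the pin stands. Origin under its middle, on the table.
- press_mould: Loose bystander: wooden press mould 58 x 160 x 27 mm. Leave alone.
- dough_brown: Loose bystander: wrapped brown lump 53 x 59 x 30 mm. Leave alone.
- cutter_tin: Loose bystander: round tin of cutters, 122 mm across, 25 mm high. Leave alone.
- jigger: Loose bystander: steel double-cone measure 41 mm across, 100 mm high, standing. Leave alone.

How it is judged:
On the way, in this order (a step that is already met when the one before it is completed fails the run):
1. The pin stands free in the lug's hole, on the plinth's flat top (horizontal distance between pin_head and hole below 0.006 m and angle between pin_head's own z axis and vertical below 0.2 rad and contact force between the fingers and pin below 0.1 N and height (world z) of pin_head between 0.061 and 0.07 m), for 0.2 s.
2. The carousel has been turned and the pin has dropped home into the lock hole (height (world z) of pin_head below 0.058 m and horizontal distance between pin_head and hole below 0.006 m), for 0.2 s.
At the end, for the whole second after the job is handed in: The pin is upright (within 11 degrees) in the lug's hole (within 6 mm of its middle) and home in the lock hole, the middle of its head between 50 and 57.5 mm above the table; pin and carousel at rest, pin released (horizontal distance between pin_head and hole below 0.006 m and angle between pin_head's own z axis and vertical below 0.2 rad and contact force between the fingers and pin below 0.1 N and height (world z) of pin_head between 0.05 and 0.0575 m and angular speed of carousel below 0.05 rad/s and linear speed of pin below 0.02 m/s); the robot touches nothing.
It fails at once if the pin is forced: more than 20 N between the pin and the carousel (contact force between pin and carousel above 20 N).
It fails at once if the carousel is turned the longer way round (past the side opposite to the pointer, from more than 20 degrees away) ((y of hole in the frame of pointer between -0.03 and -0.018 m and x of hole in the frame of pointer above 0 m and distance of hole from where it was at the start of the episode above 0.052 m) or (y of hole in the frame of pointer between 0.018 and 0.03 m and x of hole in the frame of pointer above 0 m and distance of hole from where it was at the start of the episode above 0.052 m)).
It fails at once if a bystander is moved by more than 15 mm (distance of any of press_mould, dough_brown, cutter_tin, jigger from where it was at the start of the episode above 0.015 m).
It also fails if it takes over 67 s, if anything falls off the work surface, if the arm or the gripper's body presses on something with over 40 N, if the wrist force passes 120 N, or if a joint passes its speed limit or range.

ROBOT

A 6-joint arm with a two-finger parallel gripper is mounted at the origin on a cart in front of the work surface, level with it; the furniture and walls round the work are solid. World frame = base frame: x ahead of the robot, y to its left, z up, the work surface at z = 0. Lengths are in m, angles in rad, forces in N, time in s.
With the tool pointing down it reaches from about 0.25 to 0.775 m from the base axis. Payload 4 kg.
Tool frame: the origin (TCP) lies at the very end of the fingers, on their centre line; the grasp point (between the pads) lies 19 mm behind it; y points along the fingers, x is the direction in which the jaws open and shut, and the axes are right-handed (so a half turn about y gives the same grasp; the last joint's range is limited). The gripper opens to 94 mm and grips with 3 to 60 N. Pads are 16 mm wide; open, the fingers measure 119 mm over their backs; the gripper's body (75 mm by 177 mm) begins 78 mm behind the grasp point.
Start: joints at [1.015, 0.087, 1.371, -0, 1.684, -0.103], TCP at [0.241, 0.495, 0.206] pointing down, gripper open.
Joint ranges: [-3.1, 3.1], [-0.76, 2.03], [0.27, 2.55], [-1.08, 4.22], [0.17, 2.65], [-2.57, 2.57]. Speed limits (rad/s): [2.79, 2.79, 3.14, 3.14, 3.14, 3.14].

INTERFACE

Orientations are given as [roll, pitch, yaw] about the fixed x, y, z axes, in that order (R = Rz(yaw) Ry(pitch) Rx(roll)).
In Python, from bench import robot gives the robot as it stands.
- The arm moves only by the shell command python3 -m handwheel 'ROWS' [OPENING]. ROWS is JSON, a list of rows, each an object with "delta_pos": the shift along the tool's x, y, z in mm, a list of three; "yaw": the turn about the tool's y in rad. A call has 1 to 12 rows; each row is the pose to reach, as a shift and turn from the pose commanded when the call began, along the tool's axes at that moment; what a row does not reach only later rows make up. A row lasts 1/10 s, in which the tool goes at most 50 mm and 8.59 degrees, less where a joint would pass 70% of its speed; a pose out of reach is approached as far as the arm can. A call with a gripper value outside its range is refused whole. OPENING is the closure in counts, from 0 (fully open) to 255 (shut), set as the call begins (- or left out, the last holds). The fingers move at their own pace and stop on an object; the grip force is fixed at half the most. Time passes only in rows, so rows that repeat a pose let the fingers close. It gives the time, the measured TCP pose, the force and the opening at its end, in the units of the state.
- robot.get_obs(): the state, without advancing time (a new reading comes with each control period).
- robot.snapshot(name): name is "side" or "top" or "wrist"; returns a dict with "image" (400x640x3 uint8, red, green, blue), "fx", "fy", "cx", "cy" (pixels), "rvec" (rotation vector, rad) and "tvec" (3), from world to camera coordinates, as OpenCV has them. Camera axes: x right, y down, z forward; pixel columns grow to the right and rows downward; lengths in m; the calibration is good to about 2 mm. A picture is of the moment at which its call begins. There is no depth.
- robot.close_job(): hands the job in, once; it reports no verdict.
The state is a dict: "time": time; "joint_positions": joint angles; "qvel": joint speeds; "joint_torque": joint torques, N m; "tool_pos": TCP position; "ee_rot": TCP orientation; "wrist_force": force on the tool from outside, world axes, zero at the start; "wrist_torque": the same for the moment, N m; "width": finger opening in m.
Only numpy, scipy, OpenCV 4.12 (cv2) and the standard library are available. Lean on these libraries where they do the work, as an engineer would, in place of code of your own. Each camera call takes 0.05 s, during which the arm holds its last target.

## Working session

There is one attempt and no reset: what is moved stays moved. The work goes in short steps, Python scripts to look and compute and a shell command to move; the robot and the scene stay as the last step left them, time stands still between calls to the robot, and variables do not carry over. Pictures are saved under pics/ and viewed, and the job is handed in when it is done.

```bash
ls; mkdir -p pics; python3 - <<'E'
from bench import robot
import cv2,json
o=robot.get_obs()
for k,v in o.items(): print(k,v)
for n in ("side","top","wrist"):
    s=robot.snapshot(n); cv2.imwrite(f"pics/{n}0.png",s["image"][:,:,::-1])
    print(n,s["fx"],s["cx"],s["cy"],s["rvec"],s["tvec"])
E
```

```text
pics
time 0.0
joint_positions [ 1.01490565e+00  8.79505360e-02  1.37221205e+00  3.56258635e-05
  1.68359861e+00 -1.03080822e-01]
qvel [-0.00095852 -0.00018916 -0.00105836 -0.00088479  0.00160178 -0.0007369 ]
joint_torque [-1.00269172e-03 -3.40188468e+01 -3.02425683e+01  7.13609112e-02
  3.32752231e-02 -1.65902447e-04]
tool_pos [0.24032142 0.49412314 0.20432803]
ee_rot [-1.57053797  0.00215339  1.11799072]
wrist_force [ 0.35199596  0.15233882 -0.77038968]
wrist_torque [ 0.00145704  0.02761788 -0.04552243]
width 0.09392533055870433
side 498.8445721082808 321.65294654129764 196.65753393840095 [ 1.99907118 -0.55428304  0.34617454] [-0.41005992  0.2335274   1.10325171]
top 361.43365391649087 316.29249886257645 199.81084918317177 [ 2.16192451 -2.15837154  0.11287438] [0.09698471 0.52968514 1.18501607]
wrist 332.20836049651973 323.8070456114059 198.7916654621284 [-2.47151675 -1.54642547 -0.1951595 ] [-0.5481665  -0.02646243  0.39224733]
```

View pics/side0.png

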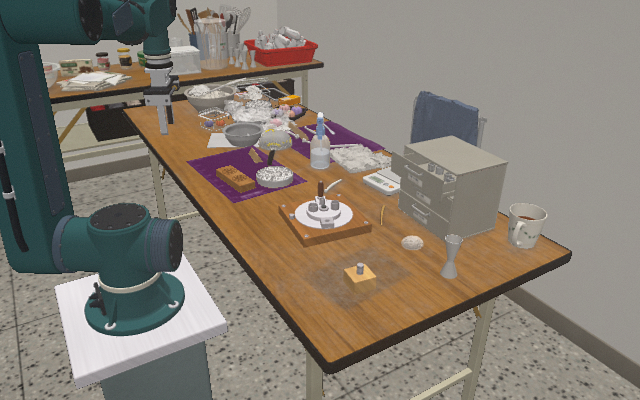

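View pics/top0.png

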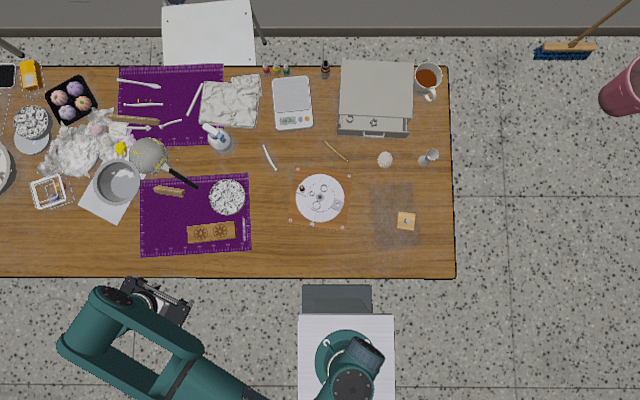

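View pics/wrist0.png

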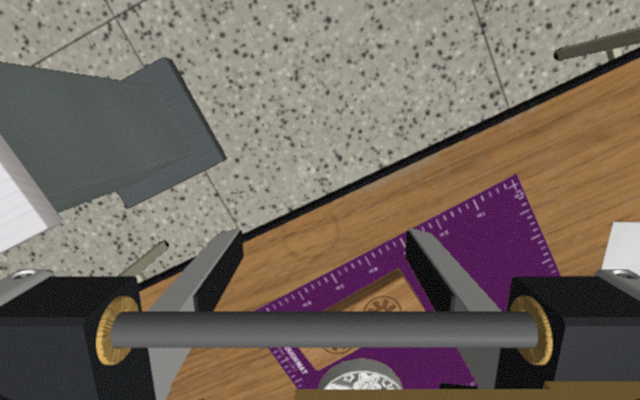

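The side and top views show the carousel at about top (320,198), the pin stand at about top (406,221), and the crank at top (302,188). I'll zoom in.

```bash
python3 - <<'E'
import cv2
t=cv2.imread("pics/top0.png"); s=cv2.imread("pics/side0.png")
cv2.imwrite("pics/topc.png",cv2.resize(t[160:245,280:425],None,fx=5.5,fy=5.5,interpolation=cv2.INTER_CUBIC))
cv2.imwrite("pics/sidec.png",cv2.resize(s[170:300,270:400],None,fx=4.5,fy=4.5,interpolation=cv2.INTER_CUBIC))
E
```

```text
(no output)
```

View pics/topc.png

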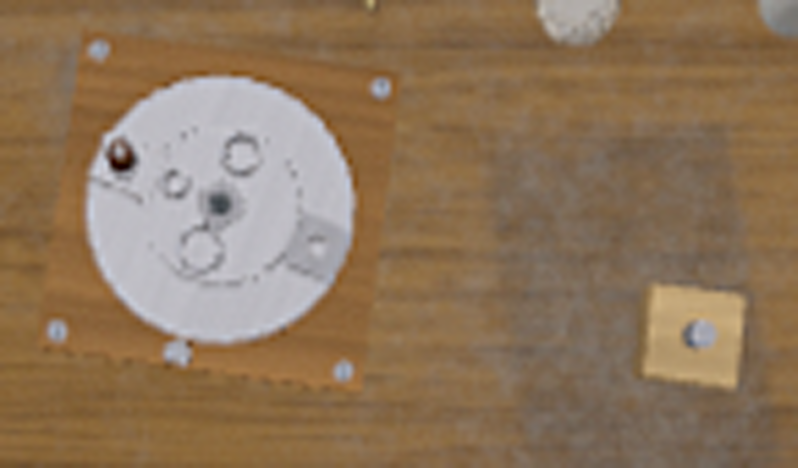

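View pics/sidec.png

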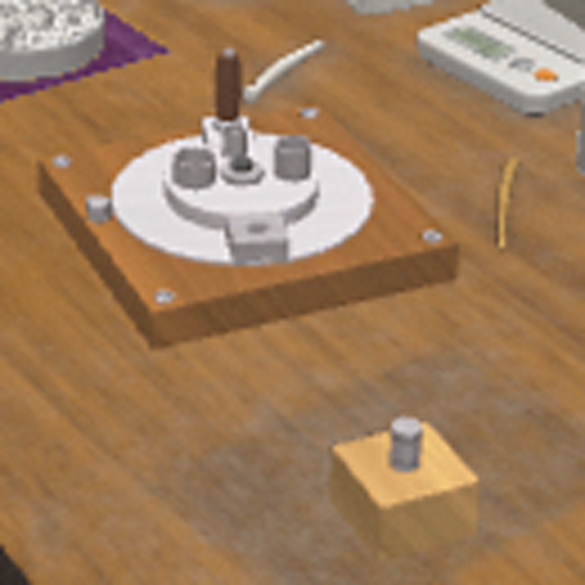

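```bash
cat > h.py <<'E'
import numpy as np,cv2
def ray(s,px):
    R,_=cv2.Rodrigues(np.array(s["rvec"],float)); t=np.array(s["tvec"],float).ravel()
    d=R.T@np.array([(px[0]-s["cx"])/s["fx"],(px[1]-s["cy"])/s["fy"],1]); return -R.T@t,d
def atz(s,px,z):
    c,d=ray(s,px); return (c+d*(z-c[2])/d[2])
def proj(s,P):
    K=np.array([[s["fx"],0,s["cx"]],[0,s["fy"],s["cy"]],[0,0,1]])
    return cv2.projectPoints(np.atleast_2d(np.array(P,float)),np.array(s["rvec"],float),np.array(s["tvec"],float),K,None)[0][:,0]
E
python3 - <<'E'
from bench import robot
from h import *
import pickle
np.set_printoptions(precision=4,suppress=True)
T=robot.snapshot("top");S=robot.snapshot("side");pickle.dump((T,S),open("ts.pkl","wb"))
t=lambda p:((p[0]+.5)/5.5-.5+280,(p[1]+.5)/5.5-.5+160)
s=lambda p:((p[0]+.5)/4.5-.5+270,(p[1]+.5)/4.5-.5+170)
for n,a,b,z in [("pinTop",(702,332),(405,427),.058),("hole",(318,246),(258,227),.043),("crankTop",(121,150),(228,53),.096),("axis hub",(219,204),(242,166),.045),
  ("disc c",(221,209),None,.032),("pointer",(177,352),(98,205),.033),("stand",(693,335),(404,465),.034),
  ("bolt",(98,49),(309,113),.028),("bolt",(380,87),(432,237),.028),("bolt",(343,371),(164,297),.028),("bolt",(57,330),(62,161),.028)]:
    print(n,atz(T,t(a),z)[:2], atz(S,s(b),z)[:2] if b else "")
E
```

```text
pinTop [ 0.4607 -0.1987] [ 0.4589 -0.2003]
hole [0.5131 0.0276] [0.5134 0.0284]
crankTop [0.5636 0.1444] [0.564  0.1475]
axis hub [0.5383 0.0874] [0.5426 0.0945]
disc c [0.5368 0.0862] 
pointer [0.4495 0.1127] [0.4515 0.1155]
stand [ 0.4603 -0.1991] [ 0.4596 -0.2002]
bolt [0.6369 0.1623] [0.6359 0.1604]
bolt [ 0.6132 -0.0118] [ 0.6118 -0.0137]
bolt [0.4384 0.012 ] [0.438  0.0098]
bolt [0.463  0.1859] [0.4624 0.1848]
```

```bash
cat >> h.py <<'E'
from scipy.spatial.transform import Rotation as Ro
def go(o,P,yaw=None,q=True):
    R=Ro.from_euler('xyz',o["ee_rot"]); d=R.inv().apply(np.array(P)-np.array(o["tool_pos"]))*1000
    y=0 if yaw is None else -(yaw-o["ee_rot"][2])
    print("delta mm",np.round(d,2),"yaw",round(y,4))
E
python3 - <<'E'
from bench import robot
from h import *
go(robot.get_obs(),[.460,-.1995,.13],-.40)
E
```

```text
delta mm [-527.84   75.43 -500.94] yaw 1.518
```

```bash
python3 -m handwheel '[{"delta_pos":[-35,0,-33],"yaw":0.1},{"delta_pos":[-70,0,-66],"yaw":0.2},{"delta_pos":[-105,0,-100],"yaw":0.3},{"delta_pos":[-140,0,-133],"yaw":0.4},{"delta_pos":[-175,0,-166],"yaw":0.5},{"delta_pos":[-210,0,-200],"yaw":0.6},{"delta_pos":[-245,0,-233],"yaw":0.7},{"delta_pos":[-280,0,-266],"yaw":0.8},{"delta_pos":[-315,0,-300],"yaw":0.9},{"delta_pos":[-350,0,-333],"yaw":1.0},{"delta_pos":[-385,0,-366],"yaw":1.1},{"delta_pos":[-420,0,-400],"yaw":1.2}]' 0
python3 - <<'E'
from bench import robot
from h import *
go(robot.get_obs(),[.460,-.1995,.13],-.40)
E
```

```text
time: 1.45
tool_pos: [0.4167, -0.0601, 0.2057]
ee_rot: [-1.571, -0.001, -0.087]
wrist_force: [1.2, -0.5, -0.0]
width: 0.0941
delta mm [  55.14   75.73 -135.16] yaw 0.3134
```

```bash
python3 -m handwheel '[{"delta_pos":[12,0,-30],"yaw":0.08},{"delta_pos":[25,0,-62],"yaw":0.16},{"delta_pos":[40,25,-98],"yaw":0.24},{"delta_pos":[53,50,-130],"yaw":0.31},{"delta_pos":[54,75,-132],"yaw":0.31},{"delta_pos":[54,75,-132],"yaw":0.31},{"delta_pos":[54,75,-132],"yaw":0.31}]' 0
python3 - <<'E'
from bench import robot
from h import *
o=robot.get_obs();go(o,[.460,-.1995,.13],-.40); print(o["wrist_force"])
s=robot.snapshot("wrist"); cv2.imwrite("pics/w1.png",s["image"][:,:,::-1])
print(proj(s,[[.46,-.1995,.058],[.46,-.1995,.034]]))
E
```

```text
time: 2.15
tool_pos: [0.4593, -0.1937, 0.1304]
ee_rot: [-1.57, 0.001, -0.392]
wrist_force: [0.1, -0.7, 0.4]
width: 0.094
delta mm [ 2.86  0.41 -5.07] yaw 0.0081
[ 0.1427085  -0.66634754  0.38779131]
[[327.81116532 213.24875234]
 [327.53671898 204.97090793]]
```

View pics/w1.png

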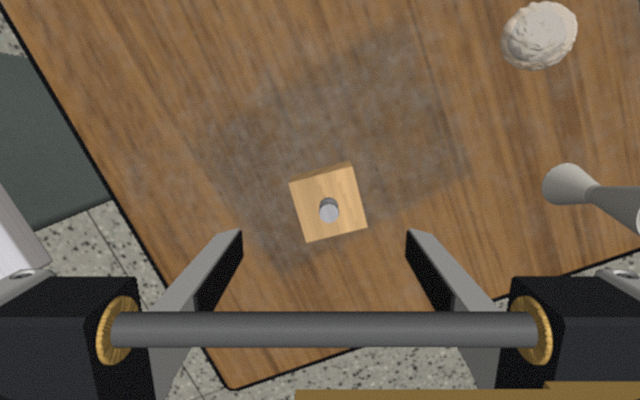

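```bash
python3 - <<'E'
import cv2
t=cv2.imread("pics/w1.png")
cv2.imwrite("pics/w1c.png",cv2.resize(t[150:250,270:390],None,fx=6,fy=6,interpolation=cv2.INTER_CUBIC))
E
```

```text
(no output)
```

View pics/w1c.png

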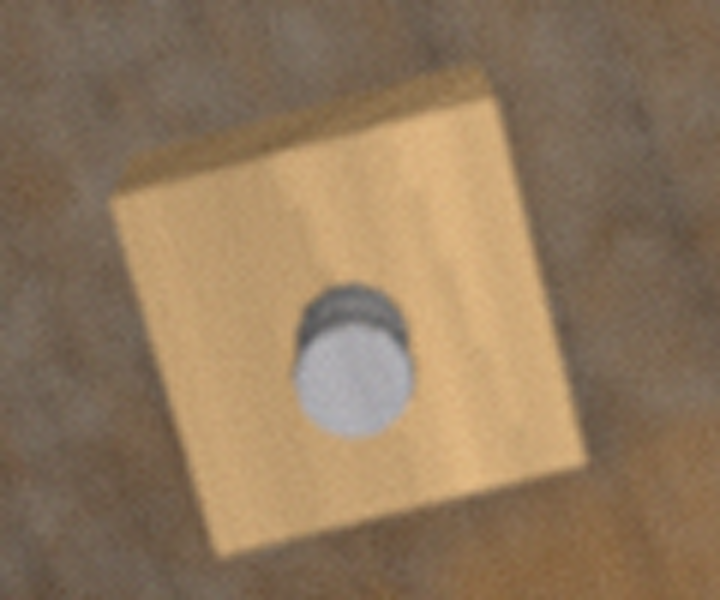

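The head top in the wrist view is at (328.7, 212.9), within 1 px of the prediction. Descending.

```bash
python3 -m handwheel '[{"delta_pos":[3,30,-2]},{"delta_pos":[3,60,-2]},{"delta_pos":[3,80,-2]},{"delta_pos":[3,88,-2]},{"delta_pos":[3,90,-2]},{"delta_pos":[3,90,-2]},{"delta_pos":[3,90,-2]}]' 0
python3 - <<'E'
from bench import robot
from h import *
o=robot.get_obs();go(o,[.4607,-.1998,.038]); print(o["wrist_force"])
E
```

```text
delta mm [ 2.76 93.69 -5.28] yaw 0
[-0.13760452 -0.13158884  1.02807483]invalid input at $[0]: expected keys delta_pos, yaw
```

```bash
python3 -m handwheel '[{"delta_pos":[3,30,-4],"yaw":0},{"delta_pos":[3,50,-5],"yaw":0},{"delta_pos":[3,65,-5],"yaw":0},{"delta_pos":[3,65,-5],"yaw":0},{"delta_pos":[3,65,-5],"yaw":0}]' 0
python3 - <<'E'
from bench import robot
from h import *
o=robot.get_obs();go(o,[.4607,-.1998,.038],-.4); print(o["wrist_force"])
E
```

```text
time: 2.7
tool_pos: [0.4615, -0.1997, 0.0674]
ee_rot: [-1.571, -0.003, -0.391]
wrist_force: [-0.1, 0.0, 0.0]
width: 0.0938
delta mm [-0.78 29.39 -0.35] yaw 0.0091
[-0.11403468  0.01989696  0.04296656]
```

```bash
python3 -m handwheel '[{"delta_pos":[-1,15,0],"yaw":0},{"delta_pos":[-1,26,0],"yaw":0},{"delta_pos":[-1,29.5,0],"yaw":0},{"delta_pos":[-1,29.5,0],"yaw":0},{"delta_pos":[-1,29.5,0],"yaw":0}]' 0
python3 - <<'E'
from bench import robot
from h import *
o=robot.get_obs();go(o,[.4607,-.1998,.038],-.4); print(o["wrist_force"])
E
```

```text
time: 3.2
tool_pos: [0.46, -0.1996, 0.0366]
ee_rot: [-1.571, -0.001, -0.392]
wrist_force: [-0.5, 0.2, 1.2]
width: 0.094
delta mm [ 0.74 -1.39  0.13] yaw 0.008
[-0.46028678  0.21632129  1.24997559]
```

```bash
python3 -m handwheel '[{"delta_pos":[0,-1,0],"yaw":0},{"delta_pos":[0,-1,0],"yaw":0},{"delta_pos":[0,-1,0],"yaw":0},{"delta_pos":[0,-1,0],"yaw":0},{"delta_pos":[0,-1,0],"yaw":0},{"delta_pos":[0,-1,0],"yaw":0},{"delta_pos":[0,-1,0],"yaw":0},{"delta_pos":[0,-1,0],"yaw":0}]' 255
```

```text
time: 4.0
tool_pos: [0.4595, -0.1994, 0.0369]
ee_rot: [-1.571, 0.0, -0.392]
wrist_force: [0.9, 0.2, -0.5]
width: 0.0329
```

```bash
python3 -m handwheel '[{"delta_pos":[0,0,0],"yaw":0},{"delta_pos":[0,0,0],"yaw":0},{"delta_pos":[0,0,0],"yaw":0},{"delta_pos":[0,0,0],"yaw":0},{"delta_pos":[0,0,0],"yaw":0}]' 255
```

```text
time: 4.5
tool_pos: [0.4596, -0.1995, 0.037]
ee_rot: [-1.571, -0.0, -0.392]
wrist_force: [1.1, 0.0, 0.8]
width: 0.0142
```

```bash
python3 -m handwheel '[{"delta_pos":[0,-10,0],"yaw":0},{"delta_pos":[0,-30,0],"yaw":0},{"delta_pos":[0,-60,0],"yaw":0},{"delta_pos":[0,-80,0],"yaw":0},{"delta_pos":[0,-80,0],"yaw":0}]' 255
python3 - <<'E'
from bench import robot
from h import *
o=robot.get_obs();print(o["width"],o["tool_pos"],o["wrist_force"])
s=robot.snapshot("wrist"); im=np.ascontiguousarray(s["image"][:,:,::-1]); cv2.imwrite("pics/w2.png",im)
E
```

```text
time: 5.0
tool_pos: [0.4615, -0.2005, 0.1212]
ee_rot: [-1.572, -0.007, -0.392]
wrist_force: [0.6, 0.3, -0.4]
width: 0.0144
0.014389164425400282 [ 0.46147232 -0.20053499  0.12123728] [ 0.58961276  0.29132875 -0.35319297]
```

View pics/w2.png

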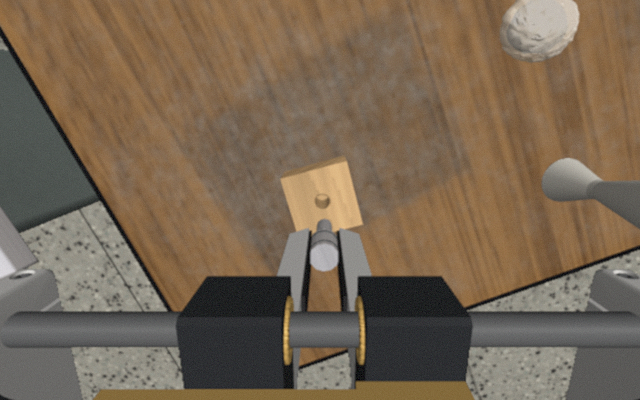

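The pin is held: head at (324,257), shank foot at about (322,222), and an empty hole in the stand at (322,200). I'll check its pose in the grip and find the move to the lug hole.

```bash
python3 - <<'E'
from bench import robot
from h import *
o=robot.get_obs();P=np.array(o["tool_pos"]); Z=np.array([0,0,1])
s=robot.snapshot("wrist"); im=np.ascontiguousarray(s["image"][:,:,::-1])
p=proj(s,[P+.021*Z,P-.003*Z,P-.031*Z,[.5131,.028,.043]]);print(p, P)
cv2.imwrite("pics/w2c.png",cv2.resize(im[190:290,270:380],None,fx=6,fy=6,interpolation=cv2.INTER_CUBIC))
go(o,[.513,.028,.12],-.4)
s=robot.snapshot("side"); im=np.ascontiguousarray(s["image"][:,:,::-1])
print(proj(s,[P+.021*Z,P-.003*Z,P-.031*Z]))
cv2.imwrite("pics/s2c.png",cv2.resize(im[195:285,320:420],None,fx=6,fy=6,interpolation=cv2.INTER_CUBIC))
E
```

```text
[[ 324.30301644  257.62104858]
 [ 324.12267517  240.16077508]
 [ 323.95980532  224.39204896]
 [ 261.97599479 -150.96510753]] [ 0.4603662  -0.19993464  0.1188977 ]
delta mm [-38.42  -1.34 230.75] yaw 0.008
[[361.72092665 233.73375448]
 [361.22250452 242.88473544]
 [360.65356062 253.33048901]]
```

View pics/w2c.png

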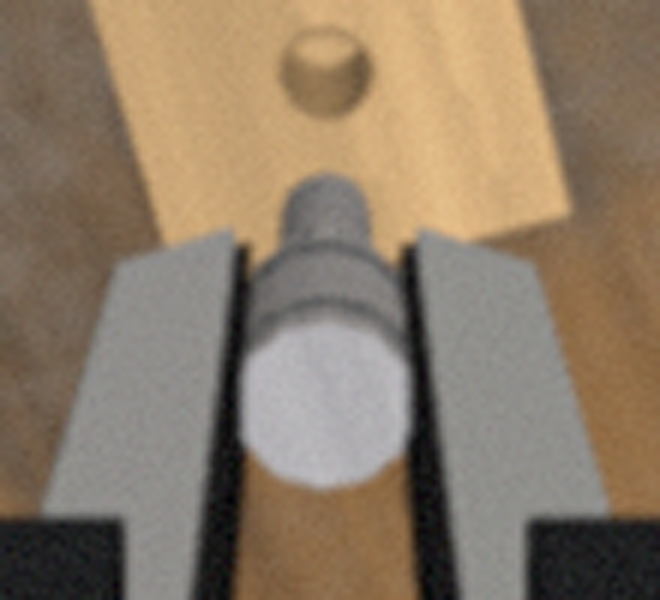

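View pics/s2c.png

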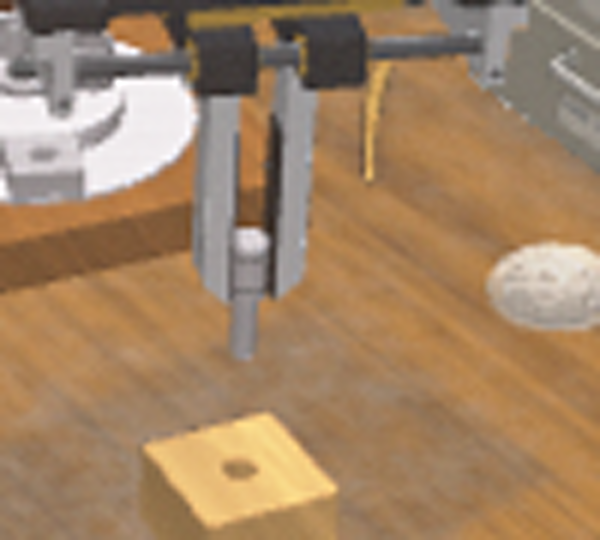

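```bash
python3 -m handwheel '[{"delta_pos":[-6,0,35],"yaw":0},{"delta_pos":[-13,0,75],"yaw":0},{"delta_pos":[-20,0,120],"yaw":0},{"delta_pos":[-27,0,165],"yaw":0},{"delta_pos":[-34,0,205],"yaw":0},{"delta_pos":[-38,0,224],"yaw":0},{"delta_pos":[-39,12,229],"yaw":0},{"delta_pos":[-39,18,230],"yaw":0},{"delta_pos":[-39,18,230],"yaw":0},{"delta_pos":[-39,18,230],"yaw":0},{"delta_pos":[-39,18,230],"yaw":0}]' 255
cat > look.py <<'E'
from bench import robot
from h import *
import sys
n=sys.argv[1]
o=robot.get_obs();P=np.array(o["tool_pos"]); Z=np.array([0,0,1])
go(o,[.5132,.028,.09],-.4)
s=robot.snapshot("wrist"); im=np.ascontiguousarray(s["image"][:,:,::-1])
print(proj(s,[P+.021*Z,P-.003*Z,P-.031*Z,[.5132,.028,.043]]),P,o["wrist_force"],o["width"])
cv2.imwrite(f"pics/{n}w.png",cv2.resize(im[170:290,260:390],None,fx=5,fy=5,interpolation=cv2.INTER_CUBIC))
s=robot.snapshot("side"); im=np.ascontiguousarray(s["image"][:,:,::-1])
print(proj(s,[P+.021*Z,P-.003*Z,P-.031*Z,[.5132,.028,.043]]))
cv2.imwrite(f"pics/{n}s.png",cv2.resize(im[170:260,275:395],None,fx=6,fy=6,interpolation=cv2.INTER_CUBIC))
E
python3 look.py a
```

```text
time: 6.25
tool_pos: [0.5114, 0.0269, 0.099]
ee_rot: [-1.571, -0.0, -0.394]
wrist_force: [-0.9, -0.7, 0.1]
width: 0.0143
delta mm [1.27 9.05 1.71] yaw 0.0062
[[324.12780257 257.61013008]
 [324.10355828 240.16447012]
 [324.08166341 224.40940081]
 [325.77709516 211.03611848]] [0.5113714  0.02690464 0.09904881] [-0.90184053 -0.70662404  0.08470494] 0.014264003396918959
[[326.99165561 195.09853969]
 [326.86620443 203.16067331]
 [326.7225186  212.39465847]
 [326.95950699 220.14868417]]
```

View pics/aw.png

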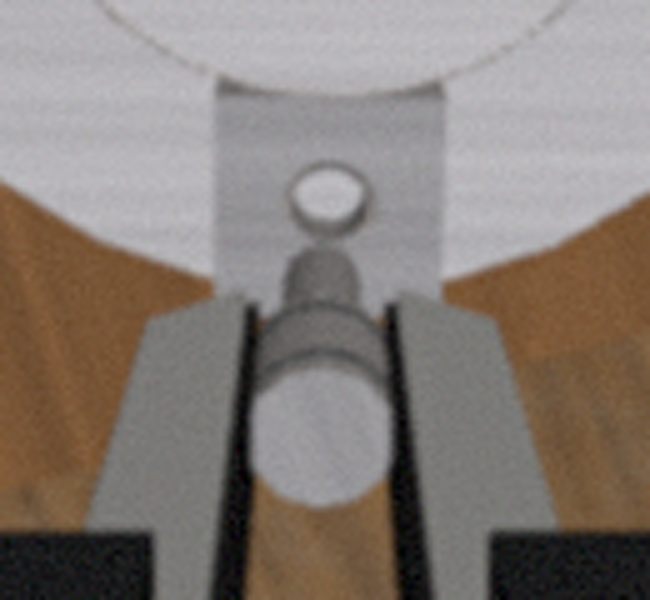

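View pics/as.png

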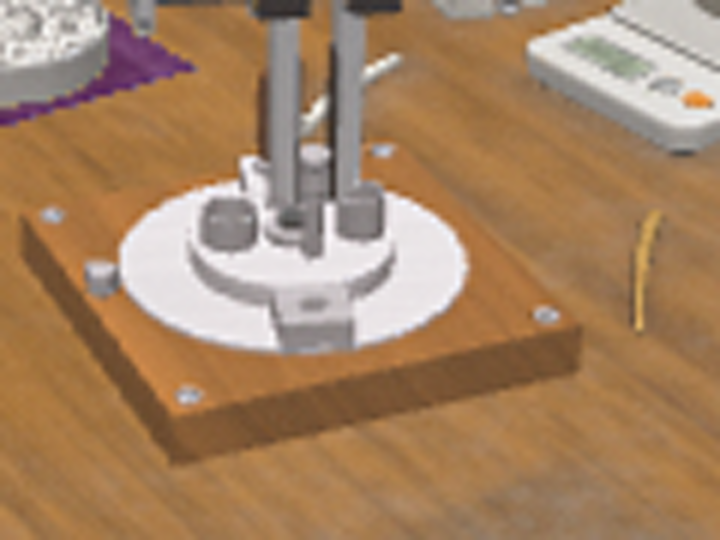

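```bash
python3 -m handwheel '[{"delta_pos":[1.3,8,1.8],"yaw":0},{"delta_pos":[1.3,17,1.8],"yaw":0},{"delta_pos":[1.3,20,1.8],"yaw":0},{"delta_pos":[1.3,20,1.8],"yaw":0},{"delta_pos":[1.3,20,1.8],"yaw":0}]' 255
sed -i 's/P-.031\*Z,\[.5132,.028,.043\]\]),P/P-.031*Z,[.5132,.028,.043]]).round(1).tolist(),P/' look.py; python3 look.py b
```

```text
time: 6.85
tool_pos: [0.5131, 0.0292, 0.0787]
ee_rot: [-1.571, 0.0, -0.392]
wrist_force: [-0.1, 0.4, -1.2]
width: 0.0143
delta mm [  0.53 -11.26  -1.13] yaw 0.0081
[[324.1, 257.6], [324.1, 240.1], [324.1, 224.4], [324.9, 223.7]] [0.51313689 0.0292486  0.07873983] [-0.07910913  0.36512818 -1.24782614] 0.014337923761461481
[[326.98533415 201.40370577]
 [326.86107626 209.33937484]
 [326.71873335 218.4300355 ]
 [326.95950699 220.14868417]]
```

View pics/bw.png

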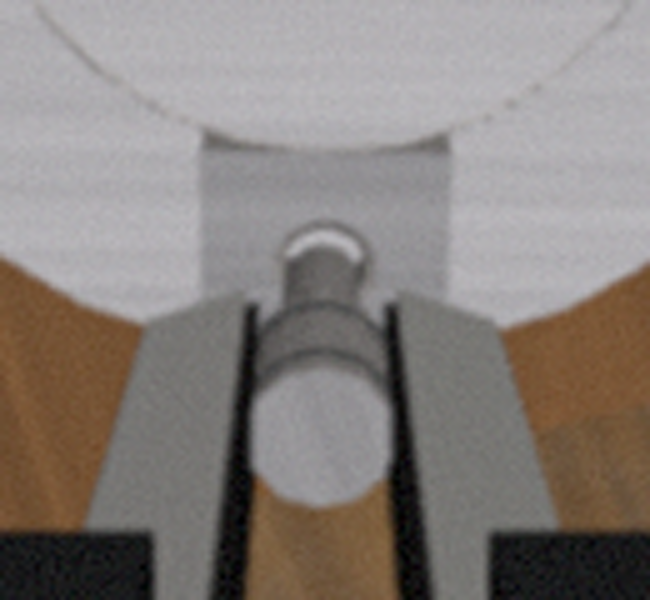

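View pics/bs.png

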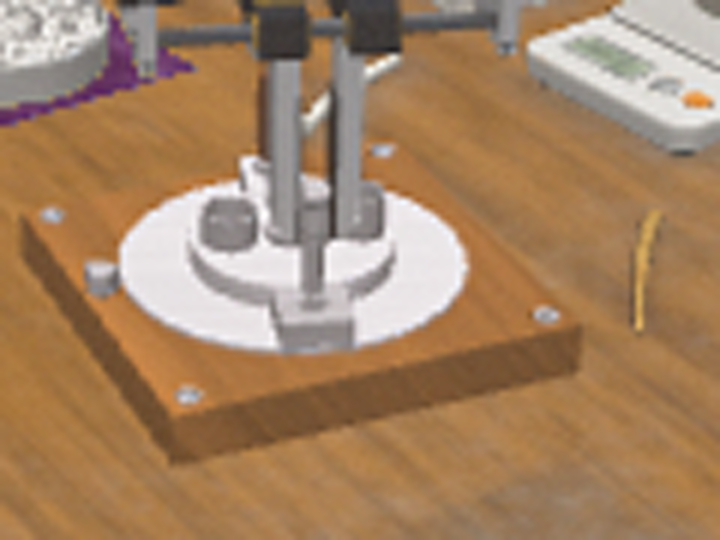

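```bash
cat > ov.py <<'E'
from bench import robot
from h import *
import sys
n=sys.argv[1]; hx,hy=float(sys.argv[2]),float(sys.argv[3])
o=robot.get_obs();P=np.array(o["tool_pos"]); Z=np.array([0,0,1])
a=np.linspace(0,2*np.pi,60)
C=lambda c,r:np.array(c)+r*np.c_[np.cos(a),np.sin(a),0*a]
s=robot.snapshot("wrist"); im=np.ascontiguousarray(s["image"][:,:,::-1])
x0,y0,f=285,200,8
im=cv2.resize(im[y0:y0+74,x0:x0+80],None,fx=f,fy=f,interpolation=cv2.INTER_CUBIC)
for c,r,col in [(P+.021*Z,.008,(0,0,255)),(P-.003*Z,.005,(0,0,255)),(P-.029*Z,.005,(0,0,255)),(P-.031*Z,.003,(0,0,255)),([hx,hy,.043],.0072,(0,255,0)),([hx,hy,.0415],.0057,(0,255,0))]:
    q=((proj(s,C(c,r))-[x0,y0]+.5)*f*16).astype(int); cv2.polylines(im,[q.reshape(-1,1,2)],True,col,1,cv2.LINE_AA,4)
cv2.imwrite(f"pics/{n}.png",im); print(P)
E
python3 ov.py o1 .5132 .028
```

```text
[0.51347499 0.02922271 0.079262  ]
```

View pics/o1.png

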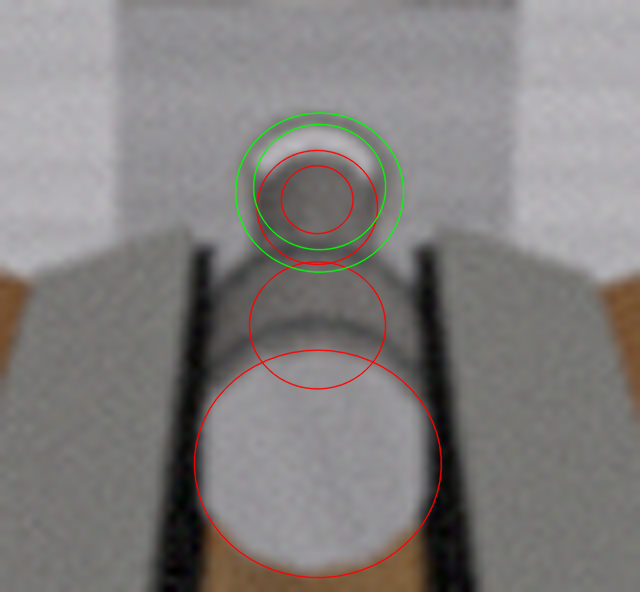

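```bash
python3 -m handwheel '[{"delta_pos":[0,0,-1.3],"yaw":0},{"delta_pos":[0,2,-1.3],"yaw":0},{"delta_pos":[0,4,-1.3],"yaw":0},{"delta_pos":[0,6,-1.3],"yaw":0},{"delta_pos":[0,7,-1.3],"yaw":0},{"delta_pos":[0,8,-1.3],"yaw":0}]' 255
python3 ov.py o2 .5132 .028; python3 -c "
from bench import robot; o=robot.get_obs(); print(o['wrist_force'],o['tool_pos'])"
```

```text
time: 7.6
tool_pos: [0.5127, 0.028, 0.0708]
ee_rot: [-1.571, 0.0, -0.392]
wrist_force: [-0.3, 0.1, -0.8]
width: 0.0142
[0.51266506 0.02798901 0.07077954]
[-0.56535     0.14528832 -0.334366  ] [0.51260284 0.02800208 0.07064254]
```

View pics/o2.png

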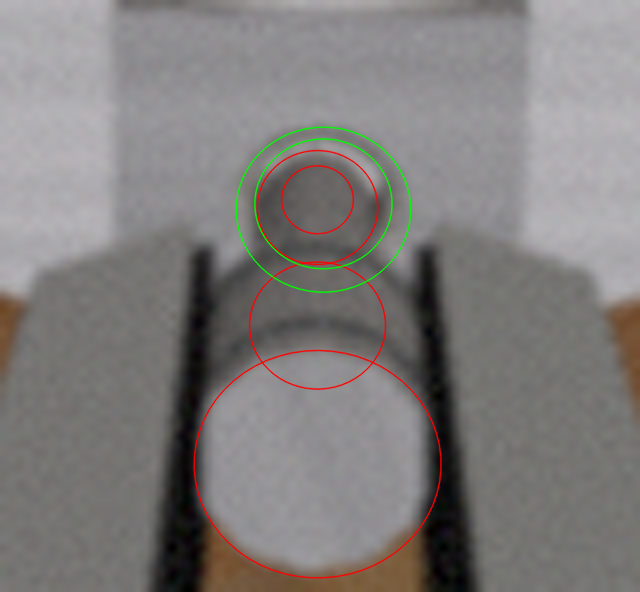

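```bash
python3 -m handwheel '[{"delta_pos":[0.4,1.5,0],"yaw":0},{"delta_pos":[0.4,3,0],"yaw":0},{"delta_pos":[0.4,4.5,0],"yaw":0},{"delta_pos":[0.4,4.5,0],"yaw":0}]' 255
```

```text
time: 8.05
tool_pos: [0.5129, 0.0278, 0.0662]
ee_rot: [-1.571, 0.001, -0.392]
wrist_force: [-1.0, 0.0, -0.8]
width: 0.0143
```

```bash
python3 -m handwheel '[{"delta_pos":[0,2,0],"yaw":0},{"delta_pos":[0,4,0],"yaw":0},{"delta_pos":[0,6,0],"yaw":0},{"delta_pos":[0,7.5,0],"yaw":0},{"delta_pos":[0,7.5,0],"yaw":0}]' 255
```

```text
time: 8.55
tool_pos: [0.5129, 0.0278, 0.0586]
ee_rot: [-1.571, 0.001, -0.392]
wrist_force: [-0.7, 0.7, -1.2]
width: 0.0145
```

```bash
python3 -m handwheel '[{"delta_pos":[0,0.8,0],"yaw":0},{"delta_pos":[0,0.8,0],"yaw":0}]' 255; python3 -m handwheel '[{"delta_pos":[0,0,0],"yaw":0},{"delta_pos":[0,0,0],"yaw":0},{"delta_pos":[0,0,0],"yaw":0},{"delta_pos":[0,0,0],"yaw":0},{"delta_pos":[0,0,0],"yaw":0}]' 120
python3 look.py c
```

```text
time: 8.75
tool_pos: [0.5131, 0.0278, 0.0581]
ee_rot: [-1.571, 0.0, -0.392]
wrist_force: [0.3, -0.1, 0.1]
width: 0.0138
time: 9.25
tool_pos: [0.5132, 0.0278, 0.0583]
ee_rot: [-1.571, -0.0, -0.392]
wrist_force: [0.8, -0.1, -0.9]
width: 0.0487
delta mm [ -0.04 -31.73   0.17] yaw 0.008
[[324.2, 257.6], [324.1, 240.2], [324.1, 224.4], [324.1, 232.5]] [0.51317481 0.02782623 0.05826824] [ 0.83781636 -0.09145393 -0.89116504] 0.04866853467899524
[[327.17379142 208.40268341]
 [327.04874401 216.22917505]
 [326.90548003 225.1958098 ]
 [326.95950699 220.14868417]]
```

View pics/cw.png

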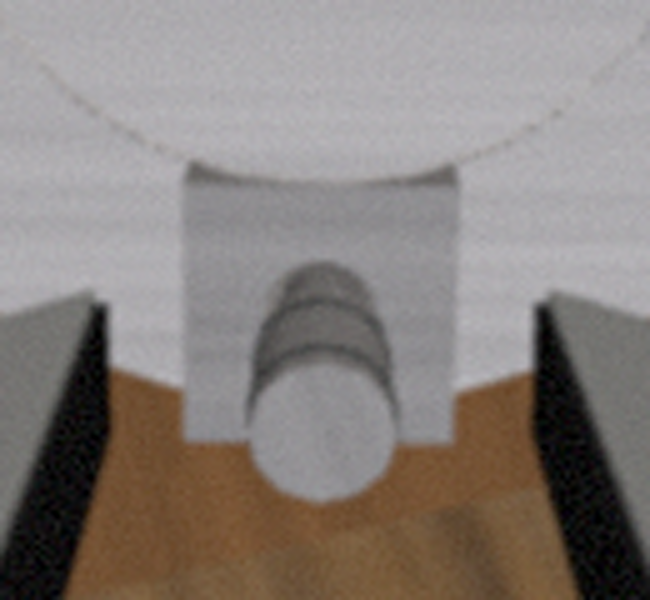

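View pics/cs.png

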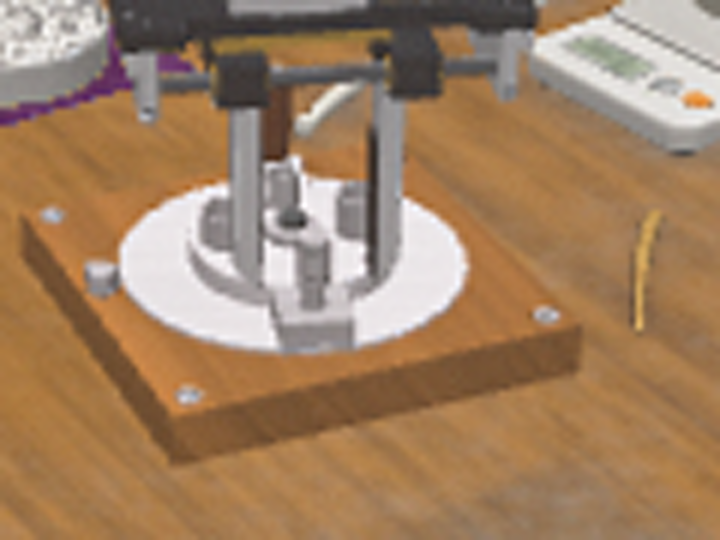

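```bash
python3 -m handwheel '[{"delta_pos":[0,-30,0],"yaw":0},{"delta_pos":[0,-65,0],"yaw":0},{"delta_pos":[0,-70,30],"yaw":0},{"delta_pos":[1,-70,70],"yaw":0},{"delta_pos":[1,-70,105],"yaw":0},{"delta_pos":[1,-70,122],"yaw":0},{"delta_pos":[1,-70,127],"yaw":0},{"delta_pos":[1,-70,127],"yaw":0},{"delta_pos":[1,-70,127],"yaw":0}]' 120
python3 - <<'E'
from bench import robot
from h import *
o=robot.get_obs();go(o,[.563,.1453,.07],-.4); print(o["wrist_force"])
s=robot.snapshot("wrist"); im=np.ascontiguousarray(s["image"][:,:,::-1]);cv2.imwrite("pics/d.png",im)
print(proj(s,[[.563,.1453,.096],[.563,.1453,.05]]))
s=robot.snapshot("side"); im=np.ascontiguousarray(s["image"][:,:,::-1]);cv2.imwrite("pics/ds.png",cv2.resize(im[150:250,265:395],None,fx=6,fy=6,interpolation=cv2.INTER_CUBIC))
E
```

```text
time: 10.25
tool_pos: [0.5622, 0.1436, 0.128]
ee_rot: [-1.572, 0.0, -0.393]
wrist_force: [0.4, 0.0, 0.0]
width: 0.0499
delta mm [ 0.13 58.03  1.93] yaw 0.007
[0.36300743 0.02015866 0.00719549]
[[324.3063426  221.243776  ]
 [324.27319649 202.80702794]]
```

View pics/d.png

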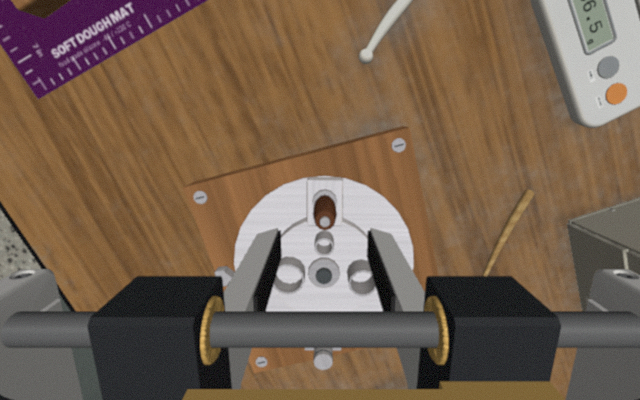

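View pics/ds.png

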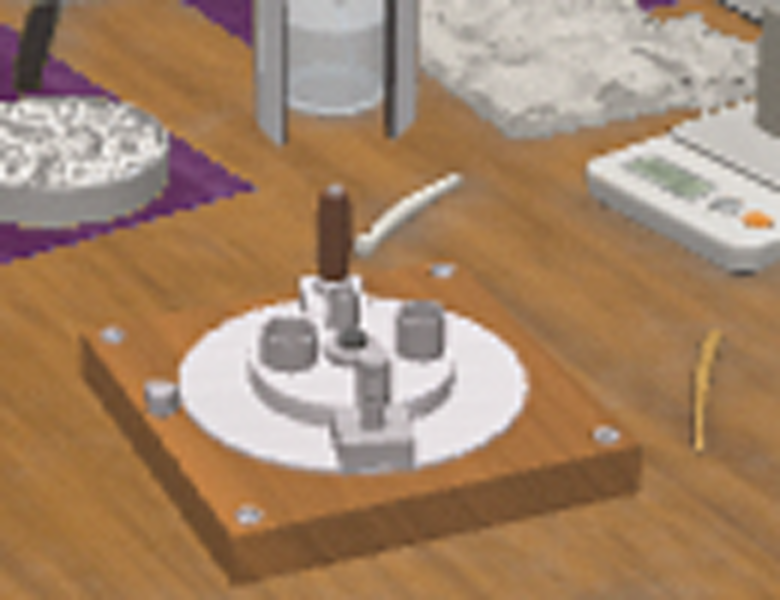

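```bash
python3 -m handwheel '[{"delta_pos":[0.4,20,1.5],"yaw":0},{"delta_pos":[0.4,45,1.7],"yaw":0},{"delta_pos":[0.4,58,1.7],"yaw":0},{"delta_pos":[0.4,60,1.7],"yaw":0},{"delta_pos":[0.4,60,1.7],"yaw":0}]' 120
python3 - <<'E'
from bench import robot
from h import *
o=robot.get_obs();go(o,[.563,.1453,.068],-.4); print(o["wrist_force"])
E
```

```text
time: 10.85
tool_pos: [0.5635, 0.1458, 0.0683]
ee_rot: [-1.571, 0.0, -0.393]
wrist_force: [0.5, 0.1, 0.4]
width: 0.05
delta mm [-0.3   0.3  -0.67] yaw 0.0074
[0.45941951 0.09883446 0.44831396]
```

```bash
python3 -m handwheel '[{"delta_pos":[0,0,0],"yaw":0},{"delta_pos":[0,0,0],"yaw":0},{"delta_pos":[0,0,0],"yaw":0},{"delta_pos":[0,0,0],"yaw":0},{"delta_pos":[0,0,0],"yaw":0},{"delta_pos":[0,0,0],"yaw":0}]' 201
python3 -m handwheel '[{"delta_pos":[1,0,0],"yaw":0.017},{"delta_pos":[2.2,0,0],"yaw":0.035},{"delta_pos":[4.5,-0.2,0],"yaw":0.07},{"delta_pos":[6.7,-0.3,0],"yaw":0.105}]' 201
python3 - <<'E'
from bench import robot
from h import *
o=robot.get_obs();print(np.round(np.array(o["tool_pos"])-[.5375,.0863,0],4),o["wrist_force"])
s=robot.snapshot("side"); im=np.ascontiguousarray(s["image"][:,:,::-1]);cv2.imwrite("pics/es.png",cv2.resize(im[150:250,265:395],None,fx=6,fy=6,interpolation=cv2.INTER_CUBIC))
E
```

```text
time: 11.45
tool_pos: [0.5636, 0.1463, 0.0683]
ee_rot: [-1.571, -0.0, -0.392]
wrist_force: [0.7, -0.1, -0.6]
width: 0.02
time: 11.85
tool_pos: [0.5688, 0.1442, 0.0681]
ee_rot: [-1.571, 0.003, -0.499]
wrist_force: [-1.8, 1.3, -0.3]
width: 0.0198
[0.0313 0.0579 0.0681] [-1.77271968  1.29154033 -0.25881596]
```

View pics/es.png

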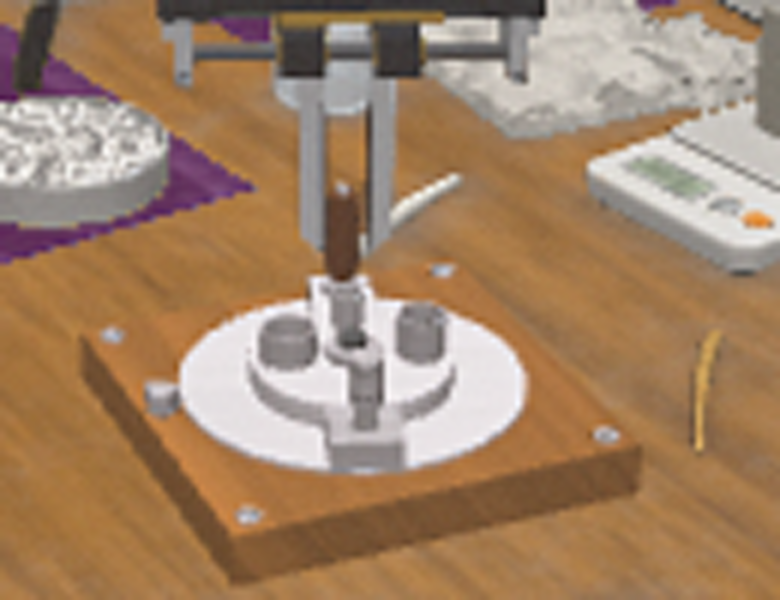

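```bash
python3 -m handwheel '[{"delta_pos":[4.5,0,-0.3],"yaw":0.07},{"delta_pos":[10,0,-1.1],"yaw":0.157},{"delta_pos":[15.5,0,-2.6],"yaw":0.244},{"delta_pos":[20.8,0,-4.6],"yaw":0.332},{"delta_pos":[26,0,-7],"yaw":0.419},{"delta_pos":[31,0,-9.5],"yaw":0.506},{"delta_pos":[35.8,0,-12.5],"yaw":0.593},{"delta_pos":[40.3,0,-16],"yaw":0.681},{"delta_pos":[43.7,0,-19],"yaw":0.75},{"delta_pos":[46,0,-21.5],"yaw":0.803}]' 201
cat > st.py <<'E'
from bench import robot
from h import *
import sys
n=sys.argv[1]
o=robot.get_obs();r=np.array(o["tool_pos"])-[.5375,.0863,0]
th=np.arctan2(r[1],r[0]);F=np.array(o["wrist_force"])
print("ang",round(np.degrees(th),2),"r",round(np.hypot(r[0],r[1])*1000,1),"zang",round(90+np.degrees(o["ee_rot"][2]),2),"F",F.round(2),"Ftan resist",round(float(F@[-np.sin(th),np.cos(th),0]),2),"Frad",round(float(F@[np.cos(th),np.sin(th),0]),2))
s=robot.snapshot("side"); im=np.ascontiguousarray(s["image"][:,:,::-1])
c=th+np.pi+np.radians(1.3); h=np.array([.5375+.064*np.cos(c),.0863+.064*np.sin(c),0])
print("head top pred up/home",proj(s,[h+[0,0,.078],h+[0,0,.067],h+[0,0,.043]]).round(1).tolist(),o["time"])
cv2.imwrite(f"pics/{n}.png",cv2.resize(im[150:250,265:395],None,fx=6,fy=6,interpolation=cv2.INTER_CUBIC))
E
python3 st.py f1
```

```text
time: 12.9
tool_pos: [0.5997, 0.1036, 0.0682]
ee_rot: [-1.571, 0.002, -1.302]
wrist_force: [-0.7, 2.3, -1.0]
width: 0.02
ang 15.52 r 64.6 zang 15.39 F [-0.72  2.34 -1.02] Ftan resist 2.45 Frad -0.07
head top pred up/home [[307.6, 205.9], [307.6, 209.5], [307.7, 217.2]] 12.9
```

View pics/f1.png

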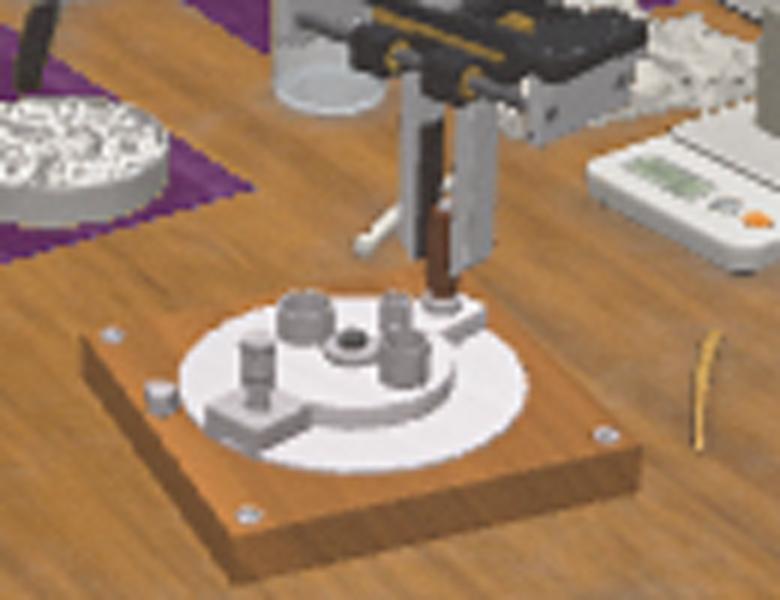

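```bash
python3 -m handwheel '[{"delta_pos":[2,0,0],"yaw":0.03},{"delta_pos":[4,0,-0.1],"yaw":0.06},{"delta_pos":[6,0,-0.3],"yaw":0.09},{"delta_pos":[8,0,-0.5],"yaw":0.12},{"delta_pos":[9,0,-0.7],"yaw":0.14},{"delta_pos":[10,0,-0.8],"yaw":0.157}]' 201
python3 st.py f2
for i in 1; do python3 -m handwheel '[{"delta_pos":[0.6,0,0],"yaw":0.009},{"delta_pos":[1.2,0,0],"yaw":0.018},{"delta_pos":[1.8,0,0],"yaw":0.027}]' 201; done
python3 st.py f3
```

```text
time: 13.55
tool_pos: [0.6017, 0.0929, 0.0683]
ee_rot: [-1.571, 0.0, -1.458]
wrist_force: [-0.4, 1.9, -3.7]
width: 0.0199
ang 5.88 r 64.6 zang 6.44 F [-0.4   1.87 -3.68] Ftan resist 1.9 Frad -0.21
head top pred up/home [[305.0, 204.5], [305.0, 208.1], [305.0, 215.8]] 13.55
time: 13.9
tool_pos: [0.602, 0.0912, 0.0684]
ee_rot: [-1.571, 0.0, -1.485]
wrist_force: [-0.9, 1.7, -1.5]
width: 0.0199
ang 4.34 r 64.7 zang 4.94 F [-0.93  1.7  -1.54] Ftan resist 1.76 Frad -0.8
head top pred up/home [[304.6, 204.3], [304.6, 207.8], [304.7, 215.5]] 13.9
```

```bash
cat >> st.py <<'E'
import os
p=proj(s,[h+[0,0,.078]])[0]; f=4
big=cv2.resize(im,None,fx=f,fy=f,interpolation=cv2.INTER_CUBIC); c=np.round((p+.5)*f-.5).astype(int)
if not os.path.exists("tpl.png"):
    cv2.imwrite("tpl.png",big[c[1]-18:c[1]+42,c[0]-18:c[0]+18])
    print("tpl at",c)
t=cv2.imread("tpl.png")
y0,x0=c[1]-18-24,c[0]-18-24
R=cv2.matchTemplate(big[y0:y0+60+48,x0:x0+36+48],t,cv2.TM_CCOEFF_NORMED)
_,m,_,l=cv2.minMaxLoc(R); print("HEAD offset px (dx,dy)",(l[0]-24)/f,(l[1]-24)/f,"score",round(m,3))
E
python3 st.py f4
```

```text
ang 4.24 r 64.8 zang 4.92 F [ 0.29  2.02 -2.09] Ftan resist 1.99 Frad 0.44
head top pred up/home [[304.6, 204.3], [304.6, 207.8], [304.6, 215.5]] 13.95
tpl at [1220  819]
HEAD offset px (dx,dy) 0.0 0.0 score 1.0
```

View pics/f4.png

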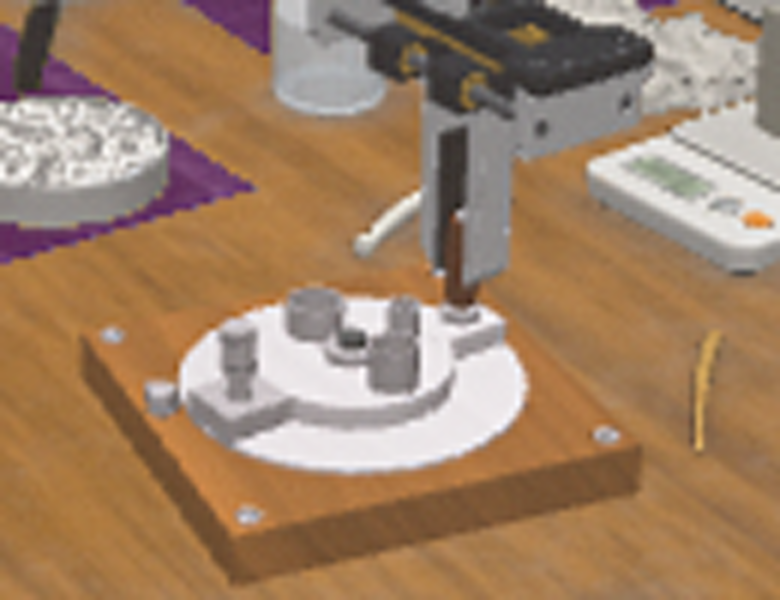

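View tpl.png

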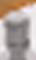

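```bash
cat >> st.py <<'E'
ft=float(F@[-np.sin(th),np.cos(th),0])
if (l[1]-24)/f>1.2 or ft>4 or m<.7: print("STOP"); sys.exit(1)
E
H="python3 -m handwheel"
python3 -m handwheel '[{"delta_pos":[0.6,0,0],"yaw":0.009},{"delta_pos":[1.2,0,0],"yaw":0.018},{"delta_pos":[1.7,0,0],"yaw":0.026}]' 201 >/dev/null && python3 st.py g1 && \
python3 -m handwheel '[{"delta_pos":[0.6,0,0],"yaw":0.009},{"delta_pos":[1.2,0,0],"yaw":0.018},{"delta_pos":[1.7,0,0],"yaw":0.026}]' 201 >/dev/null && python3 st.py g2 && \
python3 -m handwheel '[{"delta_pos":[0.6,0,0],"yaw":0.009},{"delta_pos":[1.2,0,0],"yaw":0.018},{"delta_pos":[1.7,0,0],"yaw":0.026}]' 201 >/dev/null && python3 st.py g3 && \
python3 -m handwheel '[{"delta_pos":[0.6,0,0],"yaw":0.009},{"delta_pos":[1.2,0,0],"yaw":0.018},{"delta_pos":[1.7,0,0],"yaw":0.026}]' 201 >/dev/null && python3 st.py g4
```

```text
ang 2.81 r 64.8 zang 3.45 F [-0.89  2.21 -2.21] Ftan resist 2.25 Frad -0.78
head top pred up/home [[304.2, 204.0], [304.2, 207.6], [304.3, 215.3]] 14.3
HEAD offset px (dx,dy) 0.25 0.25 score 0.973
ang 1.29 r 64.9 zang 1.95 F [-0.28  2.06 -2.3 ] Ftan resist 2.07 Frad -0.23
head top pred up/home [[303.9, 203.8], [303.9, 207.3], [304.0, 215.0]] 14.65
HEAD offset px (dx,dy) 0.0 0.25 score 0.943
ang -0.2 r 64.9 zang 0.46 F [-0.77  2.82 -1.03] Ftan resist 2.82 Frad -0.78
head top pred up/home [[303.6, 203.5], [303.6, 207.1], [303.7, 214.7]] 15.0
HEAD offset px (dx,dy) 0.0 0.5 score 0.922
ang -1.66 r 64.9 zang -1.03 F [-0.26  1.3  -2.08] Ftan resist 1.29 Frad -0.3
head top pred up/home [[303.3, 203.3], [303.3, 206.8], [303.4, 214.5]] 15.35
HEAD offset px (dx,dy) 0.0 0.5 score 0.889
```

```bash

python3 -m handwheel '[{"delta_pos":[0.6,0,0],"yaw":0.009},{"delta_pos":[1.2,0,0],"yaw":0.018},{"delta_pos":[1.7,0,0],"yaw":0.026}]' 201 >/dev/null && python3 st.py g5 && \
python3 -m handwheel '[{"delta_pos":[0.6,0,0],"yaw":0.009},{"delta_pos":[1.2,0,0],"yaw":0.018},{"delta_pos":[1.7,0,0],"yaw":0.026}]' 201 >/dev/null && python3 st.py g6 && \
python3 -m handwheel '[{"delta_pos":[0.6,0,0],"yaw":0.009},{"delta_pos":[1.2,0,0],"yaw":0.018},{"delta_pos":[1.7,0,0],"yaw":0.026}]' 201 >/dev/null && python3 st.py g7 && \
python3 -m handwheel '[{"delta_pos":[0.6,0,0],"yaw":0.009},{"delta_pos":[1.2,0,0],"yaw":0.018},{"delta_pos":[1.7,0,0],"yaw":0.026}]' 201 >/dev/null && python3 st.py g8
```

```text
ang -3.29 r 65.0 zang -2.52 F [-0.69  2.2  -2.51] Ftan resist 2.15 Frad -0.82
head top pred up/home [[302.9, 203.0], [303.0, 206.6], [303.1, 214.2]] 15.7
HEAD offset px (dx,dy) -0.25 0.0 score 0.789
ang -4.8 r 65.0 zang -4.01 F [ 1.35  2.45 -2.33] Ftan resist 2.55 Frad 1.14
head top pred up/home [[302.7, 202.7], [302.7, 206.3], [302.8, 213.9]] 16.05
HEAD offset px (dx,dy) -0.25 0.25 score 0.76
ang -6.24 r 65.1 zang -5.5 F [ 0.17  1.4  -2.03] Ftan resist 1.41 Frad 0.02
head top pred up/home [[302.4, 202.5], [302.4, 206.0], [302.5, 213.7]] 16.4
HEAD offset px (dx,dy) 0.0 0.25 score 0.753
ang -7.7 r 65.2 zang -6.99 F [ 0.19  1.68 -1.8 ] Ftan resist 1.69 Frad -0.04
head top pred up/home [[302.2, 202.2], [302.2, 205.8], [302.3, 213.4]] 16.75
HEAD offset px (dx,dy) 0.5 3.25 score 0.879
STOP
```

```bash
python3 -c "
import cv2,numpy as np
a=cv2.imread('pics/g7.png')[100:500,60:450];b=cv2.imread('pics/g8.png')[100:500,60:450]
cv2.imwrite('pics/g78.png',np.hstack([a,b]))"
```

```text
(no output)
```

View pics/g78.png

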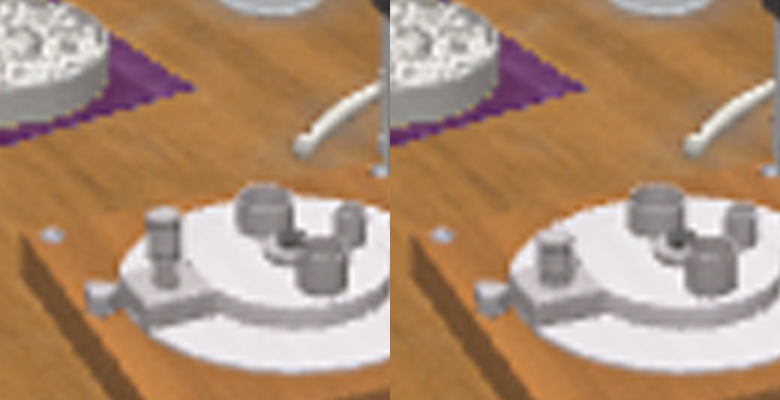

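The right image shows the pin dropped: no shank visible and the head down on the lug, with force still about 1.7 N. I'll back off slightly, open and rise.

```bash
python3 -m handwheel '[{"delta_pos":[-0.7,0,0],"yaw":0},{"delta_pos":[-1,0,0],"yaw":0},{"delta_pos":[-1,0,0],"yaw":0},{"delta_pos":[-1,0,0],"yaw":0}]' 120; python3 -m handwheel '[{"delta_pos":[0,-8,0],"yaw":0},{"delta_pos":[0,-30,0],"yaw":0},{"delta_pos":[0,-60,0],"yaw":0},{"delta_pos":[0,-100,0],"yaw":0},{"delta_pos":[0,-110,0],"yaw":0},{"delta_pos":[0,-110,0],"yaw":0}]' 120
python3 - <<'E'
from bench import robot
from h import *
s=robot.snapshot("side"); im=np.ascontiguousarray(s["image"][:,:,::-1])
f=10;x0,y0=278,190
im=cv2.resize(im[y0:y0+50,x0:x0+70],None,fx=f,fy=f,interpolation=cv2.INTER_CUBIC)
a=np.linspace(0,2*np.pi,60)
c=np.radians(180-7.7+1.2)
h=np.array([.5375+.064*np.cos(c),.0863+.064*np.sin(c),0])
for z,r,col in [(.067,.0072,(0,0,255)),(.043,.008,(0,255,0)),(.078,.0072,(255,0,0))]:
    q=((proj(s,h+[0,0,z]+r*np.c_[np.cos(a),np.sin(a),0*a])-[x0,y0]+.5)*f).astype(int); cv2.polylines(im,[q.reshape(-1,1,2)],True,col,1)
cv2.imwrite("pics/end.png",im)
s=robot.snapshot("top"); cv2.imwrite("pics/endt.png",s["image"][:,:,::-1])
s=robot.snapshot("wrist"); cv2.imwrite("pics/endw.png",s["image"][:,:,::-1])
o=robot.get_obs(); print(o["time"],o["wrist_force"],o["tool_pos"])
E
```

```text
time: 17.2
tool_pos: [0.6023, 0.0784, 0.0687]
ee_rot: [-1.57, -0.0, -1.692]
wrist_force: [0.1, -0.0, -0.9]
width: 0.0479
time: 17.8
tool_pos: [0.6036, 0.0786, 0.1818]
ee_rot: [-1.565, 0.001, -1.692]
wrist_force: [0.9, 0.4, 0.1]
width: 0.05
17.95 [-0.98462655  0.83920581 -0.32528589] [0.60108673 0.07852953 0.17622956]
```

View pics/end.png

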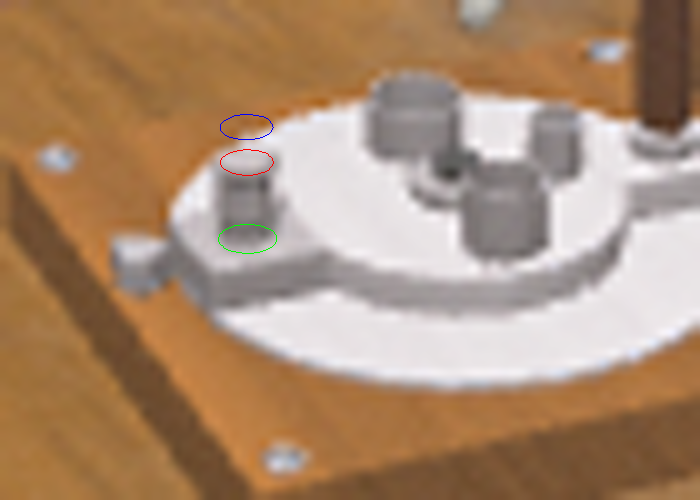

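View pics/endw.png

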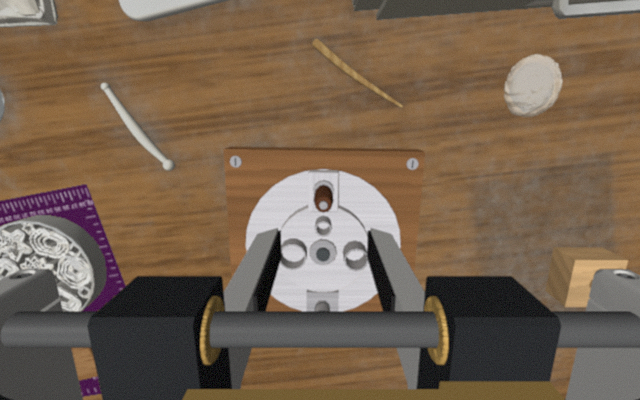

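View pics/endt.png

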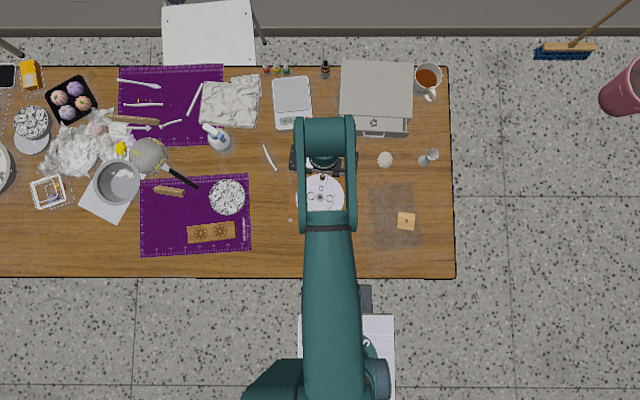

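The pin looks home, but this view resolves only about 3 mm per pixel. There's time for a close wrist view, so I'll take one.

```bash
python3 -m handwheel '[{"delta_pos":[0,0,-30],"yaw":0},{"delta_pos":[0,0,-70],"yaw":0},{"delta_pos":[0,0,-110],"yaw":0},{"delta_pos":[0,30,-127],"yaw":0},{"delta_pos":[0,60,-128],"yaw":0},{"delta_pos":[0,85,-128],"yaw":0},{"delta_pos":[0,85,-128],"yaw":0},{"delta_pos":[0,85,-128],"yaw":0}]' 120
cat > v.py <<'E'
from bench import robot
from h import *
o=robot.get_obs(); print(o["tool_pos"])
s=robot.snapshot("wrist"); im=np.ascontiguousarray(s["image"][:,:,::-1]); cv2.imwrite("pics/v_raw.png",im)
import pickle; pickle.dump(s,open("v.pkl","wb"))
f=7;x0,y0=270,180
im=cv2.resize(im[y0:y0+80,x0:x0+110],None,fx=f,fy=f,interpolation=cv2.INTER_CUBIC)
cv2.imwrite("pics/v.png",im)
E
python3 v.py
```

```text
time: 18.75
tool_pos: [0.474, 0.094, 0.0921]
ee_rot: [-1.574, -0.001, -1.692]
wrist_force: [-0.1, -0.1, 0.3]
width: 0.0495
[0.47401587 0.0940023  0.09213186]
```

View pics/v.png

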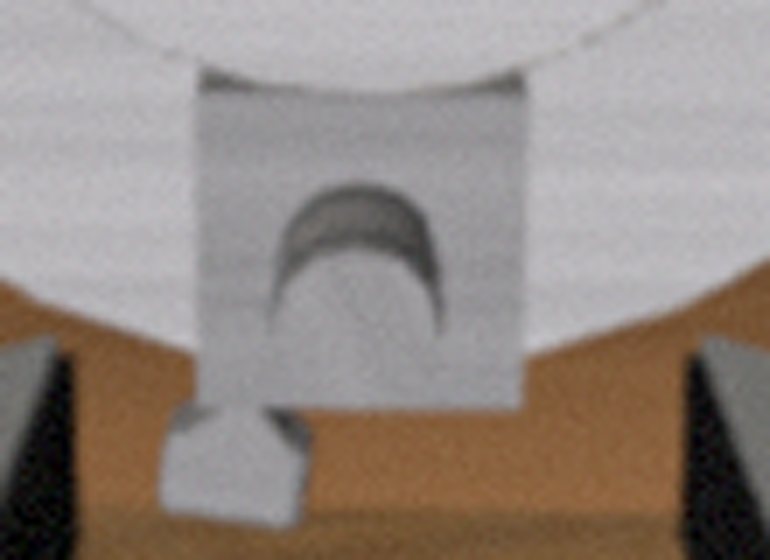

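The close view shows the head seated straight on the lug, with no shank or gap visible. I'll rise clear and hand in.

```bash
python3 -m handwheel '[{"delta_pos":[0,-30,0],"yaw":0},{"delta_pos":[0,-60,0],"yaw":0},{"delta_pos":[0,-80,0],"yaw":0},{"delta_pos":[0,-80,0],"yaw":0},{"delta_pos":[0,-80,0],"yaw":0}]' 120 && python3 -c "
from bench import robot
print(robot.close_job())"
```

```text
time: 19.3
tool_pos: [0.4757, 0.0941, 0.1744]
ee_rot: [-1.569, 0.001, -1.692]
wrist_force: [0.4, -0.7, -0.2]
width: 0.0502
the job is handed in; nothing more can be done
None
```

The lock pin is home in the lock hole with the gripper clear of it, and I handed the job in at about 19 s of the 67 s allowed.

I set the pin in the lug hole and released it standing upright on the plinth. Then I turned the carousel clockwise (seen from above), the shorter way, by its crank with the fingers loosely around it. Near the pointer I took small steps and stopped when the pin dropped, about 10° short of the pointer.

**Last checks:**
- **Force:** the wrist read about 1.7 N along the turning direction when the pin dropped, and never above about 3 N during the turn. The contact force on the pin itself could not be measured.
- **Seating:** the close wrist picture shows the head resting straight on the lug, with no shank or gap visible. The tracked drop in the side view was about 3.0 px against 3.6 px expected. That difference is within what the side view can resolve, so I relied on the close picture for the exact height.
- **Bystanders:** the last top picture shows the mould, tin and jigger in the same places as at the start. I compared it by eye and did not measure it. I never picked out the brown lump in the pictures, so I did not check it separately.

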